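Find the fuller tablet bottle by its weight

TASK

Two brown tablet bottles that look the same stand on the blue mat; one is full and the other nearly empty. Lift the left one (from where the robot stands) clear of the mat by about 6 cm to feel its weight and stand it back upright on the mat, then lift the right one in the same way. Take the heavier bottle and finish still holding it upright and steady over the middle of the white dish, its underside about 10 cm above the table, with the lighter bottle left standing on the mat and nothing tipped over or pushed about.

Things in the scene. Friction and masses are not known exactly. Their poses are not given: they have to be found in the camera images.
- bottle_left: left (larger y) of two identical brown tablet bottles: round, 51 mm across up to about 75 mm high, then a shoulder and a ribbed white cap 42 mm across at 90 to 110 mm (top); closed, rigid, friction about 0.6; grip body or cap. Origin: centre of underside, z up. Weighs 0.11-0.14 kg (nearly empty) or 0.38-0.48 kg (full), varying by start; its twin is the other kind
- bottle_right: the right bottle (smaller y at the start), twin of the left one in looks and size; origin at the centre of its underside, z up its axis; weight as told for the left one. Contents can shift 1 to 2 mm inside either bottle
- mat: flat blue mat that both bottles stand on, fixed to the table: 110 mm along its own x, 230 mm along its own y, 4 mm thick. Origin: centre of its underside (on the table), so its top is at 4 mm. The bottles stand near its own y = +62 mm (left) and -62 mm (right)
- dish: shallow white dish, loose, 166 mm across, rim 28 mm high. Origin: centre of its underside on the table, z up
- carton: blue carton standing upright, 40 x 52 mm, 88 mm high, loose; a bystander, leave it alone. Origin: centre of its underside
- vial: small amber vial with black cap, 32 mm across, 67 mm high, loose; a bystander, leave it alone. Origin: centre of its underside
- blister: flat blister strip with pink tablets lying on the table near its front edge, 88 mm along its y, 38 mm wide, 5 mm high, loose; a bystander, leave it alone. Origin: under its middle
Not all that is in view belongs to the job. Leave any orange, red or turquoise look-alike of the bottle_right alone.

How it is judged:
By the outcome, as a careful person would: the job done as asked, in the order asked, and still so for the second after the job is handed in, while the arm keeps its last pose, push and grip.
It also fails if it takes over 72 s, if anything falls off the work surface, if the arm or the gripper's body presses on something with over 40 N, if the wrist force passes 120 N, or if a joint passes its speed limit or range.

ROBOT

A 6-joint arm with a two-finger parallel gripper is mounted at the origin on a cart in front of the work surface, level with it; the furniture and walls round the work are solid. World frame = base frame: x ahead of the robot, y to its left, z up, the work surface at z = 0. Lengths are in m, angles in rad, forces in N, time in s.
With the tool pointing down it reaches from about 0.35 to 0.875 m from the base axis. Payload 4.2 kg.
Tool frame: the origin (TCP) lies at the very end of the fingers, on their centre line; the grasp point (between the pads) lies 19 mm behind it (r.grip_depth is the distance from the TCP to the grasp point, in m); x points along the fingers, y is the direction in which the jaws open and shut, and the axes are right-handed (so a half turn about x gives the same grasp; the last joint's range is limited). The gripper opens to 87 mm and grips with 3 to 60 N. Pads are 19 mm wide; open, the fingers measure 117 mm over their backs; the gripper's body (75 mm by 190 mm) begins 51 mm behind the grasp point.
Start: joints at [1.575, 0.385, 0.008, 0, -1.194, -0.259], TCP at [0.158, 0.605, 0.223] pointing down, gripper open.
Joint ranges: [-3.14, 3.14], [-1.21, 2.06], [-1.07, 1.41], [-3.16, 2.05], [-2.99, -0.16], [-3.1, 3.1]. Speed limits (rad/s): [2.79, 2.79, 3.14, 3.14, 3.14, 3.14].

INTERFACE

Orientations are given as a 3x3 rotation matrix whose columns are the frame's x, y, z axes.
In Python, from workcell import r gives the robot as it stands.
- The arm moves only by the tool drive_tool, never from a script. Its arguments are lists of equal length, an entry for each row: "slide": the shift along the tool's x, y, z in m, a list of three; "turn": the turn, a rotation vector about the tool's x, y, z in degrees, a list of three; "claw": the opening in per cent of the stroke, from 0 (shut) to 100 (fully open). A call has 1 to 5 rows; each row shifts and turns the pose as measured when the row begins, along the tool's axes as they then stand; what a row does not reach is not made up. A row lasts 1/10 s, in which the tool goes at most 50 mm and 8.59 degrees, less where a joint would pass 70% of its speed; a pose out of reach is approached as far as the arm can. A call with a gripper value outside its range is refused whole. The fingers move at their own pace and stop on an object; "force" is the grip in N (left out, the last holds). Time passes only in rows, so rows that do not move let the fingers close. It gives the time, the measured TCP pose, the force and the opening at its end, in the units of the state.
- r.observe(): the state, without advancing time (a new reading comes with each control period).
- r.snapshot(name): name is "scene" or "side" or "wrist"; returns (picture, depth): 400x640x3 uint8, red, green, blue; 400x640 float32, m along the optical axis (not along the pixel's ray), 0 where there is no reading.
- r.camera_info(name): a dict with "fx", "fy", "cx", "cy" (pixels), "D" ([k1, k2, p1, p2, k3] as OpenCV has them; the pictures are not rectified), "R" (3x3) and "t" (3): a world point X has camera coordinates R X + t; the wrist camera has in their place "hand_eye" (4x4, takes a point from camera to tool coordinates, whose origin is the TCP and whose axes are the tool frame's). Camera axes: x right, y down, z forward; pixel columns grow to the right and rows downward; lengths in m; the calibration is good to about 2 mm. A picture is of the moment at which its call begins: read the wrist's pose just before it. camera_info takes no time and is no camera call.
- r.job_done(): hands the job in, once; it reports no verdict.
The state is a dict: "t": time; "joint_positions": joint angles; "qvel": joint speeds; "tau": joint torques, N m; "eef_pos": TCP position; "tcp_rot": TCP orientation; "contact_force": force on the tool from outside, world axes, zero at the start; "ft_torque": the same for the moment, N m; "width": opening from 0.0 (shut) to 1.0 (fully open).
Only numpy, scipy, OpenCV 4.12 (cv2) and the standard library are available. Lean on these libraries where they do the work, as an engineer would, in place of code of your own. Each camera call takes 0.05 s, during which the arm holds its last target. There are 200 camera calls.

## Working session

There is one attempt and no reset: what is moved stays moved. The work goes in short steps, Python scripts to look and compute and a tool call to move; the robot and the scene stay as the last step left them, time stands still between calls to the robot, and variables do not carry over. Pictures are saved under pics/ and viewed, about 8 in all and at most 12, crops included, and the job is handed in when it is done.

Besides the shell and the picture viewer there is one more tool, called after "Request:" by a JSON object that holds its "api" and its "payload". drive_tool: Moves the arm, as the interface text tells. Its arguments: {"type":"object","properties":{"slide":{"type":"array","items":{"type":"array","items":{"type":"number"}}},"turn":{"type":"array","items":{"type":"array","items":{"type":"number"}}},"claw":{"type":"array","items":{"type":"number"}},"force":{"type":"number"}},"required":["slide","turn","claw"]}

```bash
mkdir -p pics; ls
python3 - <<'E'
from workcell import r
import cv2,numpy as np
o=r.observe();print(o)
for n in("scene","side"):
    p,d=r.snapshot(n);cv2.imwrite(f"pics/{n}0.png",p[:,:,::-1]);np.savez(f"{n}0.npz",p=p,d=d)
    print(n,r.camera_info(n))
print(r.camera_info("wrist"))
E
```

```text
pics
{'t': 0.0, 'joint_positions': array([ 1.57462198e+00,  3.85555965e-01,  6.65444830e-03, -5.06443366e-04,
       -1.19396857e+00, -2.58564336e-01]), 'qvel': array([-1.03454099e-03,  2.23699031e-04, -9.79016597e-05,  9.18217448e-04,
        1.12045273e-03,  2.05832541e-03]), 'tau': array([ 9.72362541e-04, -3.90668178e+01,  1.87411058e+01,  4.22009602e+00,
        1.11493186e-02, -1.78031200e-04]), 'eef_pos': array([0.1573451 , 0.60426768, 0.22147004]), 'tcp_rot': array([[-4.62972806e-04, -2.52172851e-01, -9.67682096e-01],
       [-2.07550515e-03, -9.67679873e-01,  2.52173265e-01],
       [-9.99997739e-01,  2.12517853e-03, -7.53765843e-05]]), 'contact_force': array([0.3315073 , 0.21154925, 0.9895888 ]), 'ft_torque': array([-0.01836095,  0.01228221, -0.03554917]), 'width': 1.0001252925176343}
scene {'fx': 496.86375131509163, 'fy': 496.86375131509163, 'cx': 320.50795636549475, 'cy': 202.57811252416127, 'D': array([-0.07513965,  0.        ,  0.        ,  0.        ,  0.        ]), 'R': array([[ 0.62863661, -0.77766678,  0.00709844],
       [-0.54279484, -0.44527503, -0.71211229],
    
[... 316 characters left out ...]
2,  0.00279235],
       [-0.33834054, -0.48247096, -0.80792787],
       [ 0.46775261,  0.65875848, -0.58927477]]), 't': array([-0.33206891,  0.29740308,  0.69169411])}
{'fx': 325.8612478345312, 'fy': 325.8612478345312, 'cx': 323.9064584299097, 'cy': 201.163684798672, 'D': array([-0.06817773,  0.        ,  0.        ,  0.        ,  0.        ]), 'hand_eye': array([[-3.19143927e-04, -2.89169314e-01,  9.57277915e-01,
        -1.62771362e-01],
       [ 9.99999510e-01, -9.89062012e-04,  3.46162655e-05,
         3.07514726e-05],
       [ 9.36797259e-04,  9.57277457e-01,  2.89169489e-01,
        -7.95961361e-02],
       [ 0.00000000e+00,  0.00000000e+00,  0.00000000e+00,
         1.00000000e+00]])}
```

View pics/scene0.png

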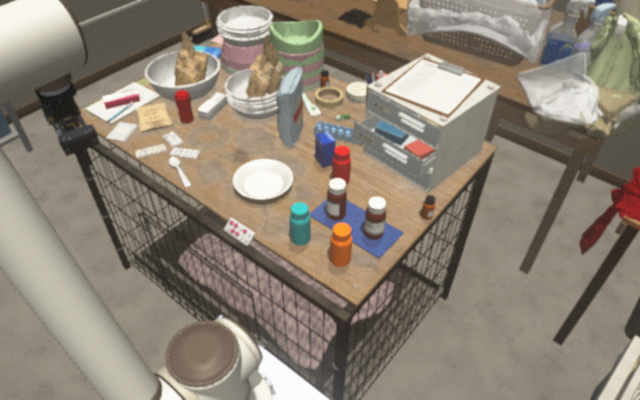

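View pics/side0.png

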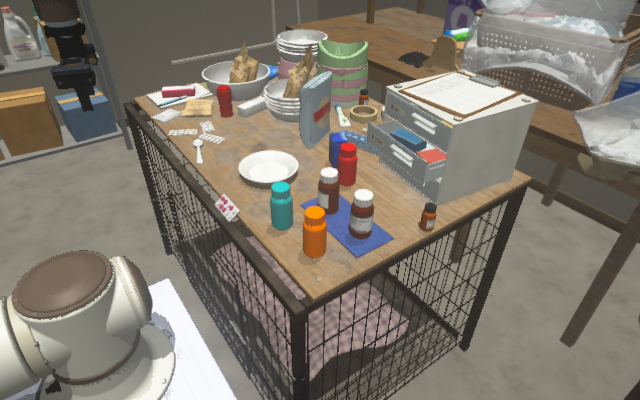

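The two brown bottles with white caps are in the scene view at (337,200) and (375,218), and in the side view at (329,190) and (361,213). Both stand on the blue mat. The look-alikes are teal (300,225), orange (341,245) and red (342,165). The dish is at (263,181) and the carton at (325,148).

```bash
cat > h.py <<'E'
import numpy as np,cv2
from workcell import r
def K(c): return np.array([[c['fx'],0,c['cx']],[0,c['fy'],c['cy']],[0,0,1]])
def cloud(d,c,R=None,t=None):
    v,u=np.mgrid[:400,:640]
    n=cv2.undistortPoints(np.stack([u,v],-1).reshape(-1,1,2).astype(np.float64),K(c),np.array(c['D'])).reshape(400,640,2)
    P=np.dstack([n*d[...,None],d]).astype(float)
    if R is None: R,t=c['R'],c['t']
    return (P-t)@R     # R^T (P-t)
def wristRt(c,o):
    H=c['hand_eye'];Rw=o['tcp_rot']@H[:3,:3];tw=o['tcp_rot']@H[:3,3]+o['eef_pos']
    return Rw.T,-Rw.T@tw
def circ(xy):  # robust-ish circle fit
    A=np.c_[2*xy,np.ones(len(xy))];s=np.linalg.lstsq(A,(xy**2).sum(1),rcond=None)[0]
    return s[:2],np.sqrt(s[2]+s[:2]@s[:2])
E
python3 - <<'E'
from h import *
for n in("scene","side"):
    z=np.load(n+"0.npz");p,d=z['p'],z['d'];c=r.camera_info(n);W=cloud(d,c);hsv=cv2.cvtColor(p,cv2.COLOR_RGB2HSV)
    ok=(d>0)
    # rows: boxes u0,u1,v0,v1
    B={'scene':dict(L=(325,350,175,222),R=(360,390,194,240),teal=(286,314,200,248),orange=(328,356,220,268),red=(330,352,144,178),dish=(228,298,155,205),carton=(312,334,128,168),vial=(420,438,192,222),blue=(276,304,66,148)),
       'side':dict(L=(316,341,165,215),R=(348,376,188,240),teal=(268,294,180,230),orange=(300,328,205,258),red=(336,358,140,186),dish=(234,302,148,190),carton=(328,346,130,168),vial=(418,440,200,232),blue=(298,334,70,148))}[n]
    for k,(a,b,e,f) in B.items():
        w=W[e:f,a:b].reshape(-1,3);o=ok[e:f,a:b].ravel();w=w[o]
        m=(w[:,2]>(0.012 if k=='dish' else .02))&(w[:,2]<.2 if k!='blue' else w[:,2]<.4)
        w=w[m]; 
        q=w[w[:,2]>np.percentile(w[:,2],98)-.006] if k!='dish' else w[w[:,2]>.02]
        print(n,k,len(w),'top',np.round(np.percentile(w[:,2],98),3),'topxy mid',np.round((q[:,:2].min(0)+q[:,:2].max(0))/2,3),np.round(np.ptp(q[:,:2],axis=0),3),'rng',np.round(w.min(0)[:2],3),np.round(w.max(0)[:2],3))
    m=cv2.inRange(hsv,(108,90,40),(125,255,255))>0
    m&=ok&(abs(W[...,2]-.004)<.008)
    vv,uu=np.nonzero(m);s=(uu>290)&(uu<410)&(vv>180);w=W[vv[s],uu[s]]
    print('mat',len(w),cv2.minAreaRect((w[:,:2]*1000).astype(np.float32)),w[:,2].mean())
    p2=cv2.resize(p[110:280,220:450],None,fx=3.4,fy=3.4,interpolation=2);cv2.imwrite(f"pics/crop_{n}.png",p2[:,:,::-1])
E
```

```text
scene L 749 top 0.117 topxy mid [0.554 0.147] [0.04  0.041] rng [0.525 0.12 ] [0.679 0.24 ]
scene R 723 top 0.117 topxy mid [0.56  0.032] [0.04 0.04] rng [0.532 0.005] [0.58  0.056]
scene teal 711 top 0.113 topxy mid [0.43  0.166] [0.043 0.042] rng [0.403 0.14 ] [0.452 0.188]
scene orange 748 top 0.113 topxy mid [0.442 0.048] [0.043 0.041] rng [0.414 0.021] [0.463 0.07 ]
scene red 616 top 0.113 topxy mid [0.673 0.222] [0.044 0.041] rng [0.642 0.194] [0.722 0.289]
scene dish 897 top 0.032 topxy mid [0.515 0.321] [0.167 0.284] rng [0.432 0.179] [0.599 0.463]
scene carton 570 top 0.092 topxy mid [0.707 0.312] [0.058 0.063] rng [0.647 0.232] [0.831 0.415]
scene vial 225 top 0.07 topxy mid [ 0.704 -0.041] [0.028 0.025] rng [ 0.687 -0.059] [ 0.718 -0.026]
scene blue 1956 top 0.201 topxy mid [0.751 0.464] [0.136 0.087] rng [0.672 0.421] [0.966 0.671]
mat 1289 ((558.5930786132812, 88.6770248413086), (225.49093627929688, 106.37500762939453), 88.88883972167969) 0.004305507104000838
side L 923 top 0.117 topxy mid [0.507 0.101] [0.136 0.136] rng [0.439 0.033] [0.65  0.234]
side R 936 top 0.117 t
[... 165 characters left out ...]
de orange 1009 top 0.113 topxy mid [0.441 0.048] [0.041 0.041] rng [0.415 0.022] [0.538 0.154]
side red 803 top 0.114 topxy mid [0.625 0.186] [0.131 0.115] rng [0.559 0.127] [0.82  0.367]
side dish 952 top 0.113 topxy mid [0.505 0.306] [0.187 0.312] rng [0.412 0.15 ] [0.599 0.461]
side carton 550 top 0.113 topxy mid [0.62  0.202] [0.113 0.084] rng [0.564 0.159] [0.829 0.432]
side vial 298 top 0.07 topxy mid [ 0.703 -0.039] [0.024 0.026] rng [ 0.685 -0.057] [0.787 0.004]
side blue 2370 top 0.201 topxy mid [0.751 0.466] [0.135 0.088] rng [0.674 0.297] [0.941 0.71 ]
mat 1496 ((558.0690307617188, 89.28311157226562), (227.5023193359375, 107.71343231201172), 89.48599243164062) 0.005335649566177391
```

View pics/crop_scene.png

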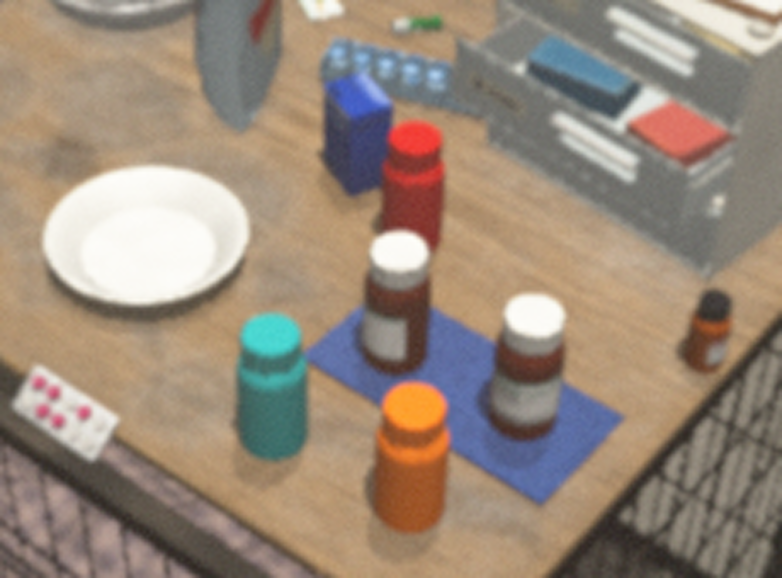

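The crop confirms it: only the two white-capped brown bottles stand on the blue mat, at crop pixels (400,300) for the left and (530,365) for the right. The coloured look-alikes are off the mat. Next come the dish centre, the cabinet clearance and the first move in the tool axes.

```bash
cat >> h.py <<'E'
def to_tool(goal):
    o=r.observe(); return o['tcp_rot'].T@(np.array(goal)-o['eef_pos'])
E
python3 - <<'E'
from h import *
for n in("scene","side"):
    z=np.load(n+"0.npz");p,d=z['p'],z['d'];c=r.camera_info(n);W=cloud(d,c);hsv=cv2.cvtColor(p,cv2.COLOR_RGB2HSV)
    x,y,h=W[...,0],W[...,1],W[...,2]
    m=(d>0)&(hsv[...,1]<60)&(hsv[...,2]>120)&(h>.021)&(h<.036)&(x>.41)&(x<.62)&(y>.21)&(y<.43)
    q=np.c_[x[m],y[m]];print(n,'dish',q.min(0),q.max(0),(q.min(0)+q.max(0))/2,circ(q))
    m=(d>0)&(h>.12)&(h<.6)&(y>-.25)&(y<.3)&(x>.5)&(x<1.2);print('cabinet',x[m].min(),np.percentile(x[m],1),h[m].max())
for g in ([.554,.147,.2],[.56,.033,.2]): print(to_tool(g))
E
```

```text
scene dish [0.43417353 0.29561693] [0.59902405 0.42942625] [0.51659879 0.36252159] (array([0.51602224, 0.37600166]), np.float64(0.07634505876249162))
cabinet 0.5701061257900712 0.7350575330071709 0.2470884340908642
side dish [0.43470683 0.29782202] [0.59878327 0.42998553] [0.51674505 0.36390378] (array([0.51650567, 0.37630638]), np.float64(0.07610907220337365))
cabinet 0.7258988479640812 0.7342240523899878 0.24595556840497668
[ 0.02229765  0.34244491 -0.49913227]
[ 0.02251299  0.45124584 -0.53369108]
```

Request:
{"api": "drive_tool", "payload": {"slide": [[0,0.026,-0.038],[0,0.026,-0.038],[0,0.026,-0.038],[0,0.026,-0.038],[0,0.026,-0.038]], "turn": [[0,0,0],[0,0,0],[0,0,0],[0,0,0],[0,0,0]], "claw": [100,100,100,100,100], "force": 25}}

```text
t: 0.6
eef_pos: [0.3092, 0.4281, 0.2178]
tcp_rot: [[-0.002, -0.243, -0.97], [-0.007, -0.97, 0.243], [-1.0, 0.007, 0.0]]
contact_force: [0.9, 1.0, 0.7]
width: 0.997
```

Request:
{"api": "drive_tool", "payload": {"slide": [[0,0.026,-0.038],[0,0.026,-0.038],[0,0.026,-0.038],[0,0.026,-0.038],[0,0.026,-0.038]], "turn": [[0,0,0],[0,0,0],[0,0,0],[0,0,0],[0,0,0]], "claw": [100,100,100,100,100]}}

```text
t: 1.1
eef_pos: [0.4656, 0.247, 0.2176]
tcp_rot: [[-0.004, -0.241, -0.97], [-0.008, -0.97, 0.241], [-1.0, 0.009, 0.002]]
contact_force: [0.9, 0.6, -0.1]
width: 0.999
```

Request:
{"api": "drive_tool", "payload": {"slide": [[0,0.019,-0.027],[0,0.019,-0.027],[0,0.019,-0.027],[0,0.014,-0.02],[0,0.0,0.0]], "turn": [[0,0,-0.25],[0,0,-0.25],[0,0,0],[0,0,0],[0,0,0]], "claw": [100,100,100,100,100]}}

```text
t: 1.6
eef_pos: [0.5505, 0.1439, 0.215]
tcp_rot: [[-0.006, -0.249, -0.968], [-0.002, -0.968, 0.249], [-1.0, 0.004, 0.005]]
contact_force: [0.5, 0.3, -0.4]
width: 0.996
```

```bash
cat > w.py <<'E'
from h import *
import sys
o=r.observe();p,d=r.snapshot("wrist");cv2.imwrite(f"pics/{sys.argv[1]}.png",p[:,:,::-1])
c=r.camera_info("wrist");W=cloud(d,c,*wristRt(c,o));hsv=cv2.cvtColor(p,cv2.COLOR_RGB2HSV)
m=((d>0)&(hsv[...,1]<70)&(hsv[...,2]>110)&(W[...,2]>.09)&(W[...,2]<.13)).astype(np.uint8)
k,l,s,ce=cv2.connectedComponentsWithStats(m)
for i in range(1,k):
    if s[i,4]>150:
        w=W[l==i];t=np.median(w[:,2][w[:,2]>np.percentile(w[:,2],60)]);q=w[abs(w[:,2]-t)<.004]
        print('cap',ce[i],s[i,4],'z',t,'mid',(q.min(0)+q.max(0))[:2]/2,'size',np.ptp(q,axis=0)[:2])
print(np.round(o['eef_pos'],4),np.round(o['tcp_rot'],4).tolist(),o['contact_force'],o['ft_torque'],o['width'],o['t'],np.round(o['joint_positions'],2))
E
python3 w.py w1
```

```text
cap [446.33005558 153.67336469] 2339 z 0.11553304011922622 mid [0.56161022 0.0338458 ] size [0.04253225 0.04298579]
cap [316.44003868 195.12862669] 2068 z 0.11562173406275461 mid [0.5542113 0.1491357] size [0.04363325 0.04225836]
[0.5505 0.1439 0.215 ] [[-0.0061, -0.2492, -0.9684], [-0.0021, -0.9684, 0.2492], [-1.0, 0.0035, 0.0054]] [ 0.48548332  0.34240135 -0.35808114] [ 0.0612549  -0.00092939 -0.01761035] 0.9960498470004673 1.6 [ 0.54  0.3  -0.14 -0.   -1.14  0.78]
```

View pics/w1.png

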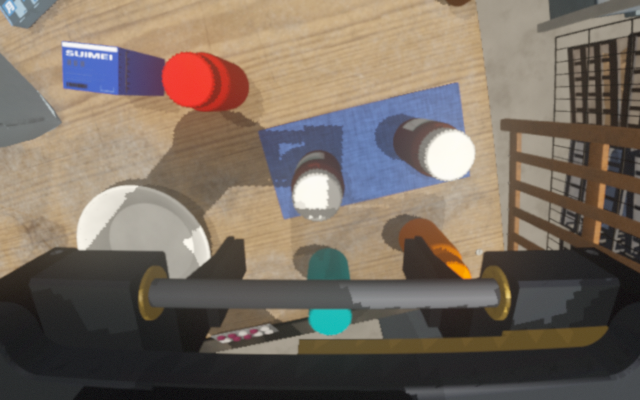

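The view from above the left bottle shows its cap centred between the jaws at (316,195), the right cap at (446,154) and clear mat around both. The wrist and scene positions agree to within 2 mm. I'm going down now.

Request:
{"api": "drive_tool", "payload": {"slide": [[0.005,-0.005,-0.002],[0.025,0,0],[0.025,0,0],[0.025,0,0],[0,0,0]], "turn": [[0,0.3,-0.2],[0,0,0],[0,0,0],[0,0,0],[0,0,0]], "claw": [100,100,100,100,100]}}

```text
t: 2.15
eef_pos: [0.5506, 0.1542, 0.132]
tcp_rot: [[0.001, -0.243, -0.97], [0.002, -0.97, 0.243], [-1.0, -0.003, -0.0]]
contact_force: [0.4, -0.5, -0.4]
width: 1.001
```

Request:
{"api": "drive_tool", "payload": {"slide": [[0,0.005,-0.005],[0,0,0],[0.012,0,0],[0.012,0,0],[0,0,0]], "turn": [[0,0,0],[0,0,0],[0,0,0],[0,0,0],[0,0,0]], "claw": [100,100,100,100,100]}}

```text
t: 2.65
eef_pos: [0.5561, 0.1508, 0.1102]
tcp_rot: [[0.008, -0.239, -0.971], [0.005, -0.971, 0.239], [-1.0, -0.007, -0.006]]
contact_force: [0.0, -0.6, -0.7]
width: 0.999
```

Request:
{"api": "drive_tool", "payload": {"slide": [[0.005,0.003,0.001],[0.01,0,0],[0.01,0,0],[0,0,0],[0,0,0]], "turn": [[0,-0.4,0.4],[0,0,0],[0,0,0],[0,0,0],[0,0,0]], "claw": [100,100,100,100,100]}}

```text
t: 3.15
eef_pos: [0.5544, 0.1476, 0.0827]
tcp_rot: [[-0.002, -0.24, -0.971], [-0.001, -0.971, 0.24], [-1.0, 0.001, 0.002]]
contact_force: [-0.2, -0.2, 0.5]
width: 0.996
```

Run:
```python
from h import *
o=r.observe();print(o['eef_pos'],o['tcp_rot'].round(4).tolist(),o['contact_force'],to_tool([.554,.148,.085]))
```

```text
[0.55441203 0.14759267 0.08267518] [[-0.0018, -0.2397, -0.9708], [-0.0006, -0.9708, 0.2397], [-1.0, 0.001, 0.0016]] [-0.20115196 -0.24274104  0.48381093] [-0.00232432 -0.00029436  0.0005014 ]
```

Request:
{"api": "drive_tool", "payload": {"slide": [[0,0,0],[0,0,0],[0,0,0],[0,0,0],[0,0,0]], "turn": [[0,0,0],[0,0,0],[0,0,0],[0,0,0],[0,0,0]], "claw": [55,50,40,40,40], "force": 30}}

```text
t: 3.65
eef_pos: [0.5551, 0.148, 0.0837]
tcp_rot: [[0.0, -0.239, -0.971], [0.0, -0.971, 0.239], [-1.0, -0.0, -0.0]]
contact_force: [0.3, -0.2, 0.1]
width: 0.63
```

Request:
{"api": "drive_tool", "payload": {"slide": [[0,0,0],[0,0,0],[0,0,0],[0,0,0],[0,0,0]], "turn": [[0,0,0],[0,0,0],[0,0,0],[0,0,0],[0,0,0]], "claw": [40,40,40,40,40]}}

```text
t: 4.15
eef_pos: [0.5553, 0.1482, 0.0839]
tcp_rot: [[0.001, -0.239, -0.971], [0.001, -0.971, 0.239], [-1.0, -0.001, -0.001]]
contact_force: [0.3, 1.2, 0.2]
width: 0.48
```

Request:
{"api": "drive_tool", "payload": {"slide": [[0,0,0],[-0.008,0,0],[-0.012,0,0],[-0.012,0,0],[0,0,0]], "turn": [[0,0,0],[0,0,0],[0,0,0],[0,0,0],[0,0,0]], "claw": [20,20,20,20,20]}}

```text
t: 4.65
eef_pos: [0.5531, 0.1473, 0.1161]
tcp_rot: [[-0.005, -0.241, -0.971], [-0.001, -0.971, 0.241], [-1.0, 0.002, 0.005]]
contact_force: [0.1, -0.4, -4.8]
width: 0.477
```

Request:
{"api": "drive_tool", "payload": {"slide": [[-0.01,0,0],[-0.01,0,0],[-0.01,0,0],[0,0,0],[0,0,0]], "turn": [[0,0.3,0],[0,0,0],[0,0,0],[0,0,0],[0,0,0]], "claw": [20,20,20,20,20]}}

```text
t: 5.15
eef_pos: [0.5526, 0.1472, 0.1493]
tcp_rot: [[0.001, -0.241, -0.97], [-0.002, -0.97, 0.241], [-1.0, 0.001, -0.001]]
contact_force: [-0.6, 0.2, -4.6]
width: 0.479
```

Request:
{"api": "drive_tool", "payload": {"slide": [[0,0,0],[0,0,0],[0,0,0],[0,0,0],[0,0,0]], "turn": [[0,0,0],[0,0,0],[0,0,0],[0,0,0],[0,0,0]], "claw": [20,20,20,20,20]}}

```text
t: 5.65
eef_pos: [0.5517, 0.1469, 0.1477]
tcp_rot: [[-0.003, -0.241, -0.97], [-0.003, -0.97, 0.241], [-1.0, 0.003, 0.002]]
contact_force: [0.1, -0.0, -4.4]
width: 0.479
```

Run:
```python
from h import *
o=r.observe();print(o['eef_pos'],o['tcp_rot'].round(4).tolist(),o['contact_force'],o['width'],o['t'])
f=[]
for i in range(4):
    p,d=r.snapshot("side");f.append(r.observe()['contact_force'][2])
print(f);o=r.observe()
cv2.imwrite("pics/lift1.png",cv2.resize(p[110:280,220:450],None,fx=3.2,fy=3.2)[:,:,::-1])
print(o['eef_pos'],o['tcp_rot'].round(4).tolist(),to_tool([.554,.148,.0845]))
```

```text
[0.55171942 0.1468658  0.14768759] [[-0.0025, -0.2414, -0.9704], [-0.003, -0.9704, 0.2414], [-1.0, 0.0035, 0.0017]] [ 0.06996468 -0.01396567 -4.41148448] 0.47926490811315614 5.65
[np.float64(-4.788698799185265), np.float64(-4.448776444640698), np.float64(-4.412087919582412), np.float64(-3.9577580828881094)]
[0.5518346  0.14692117 0.14790659] [[-0.0021, -0.2414, -0.9704], [-0.0028, -0.9704, 0.2414], [-1.0, 0.0032, 0.0014]] [ 0.06339872 -0.00177161 -0.00192656]
```

View pics/lift1.png

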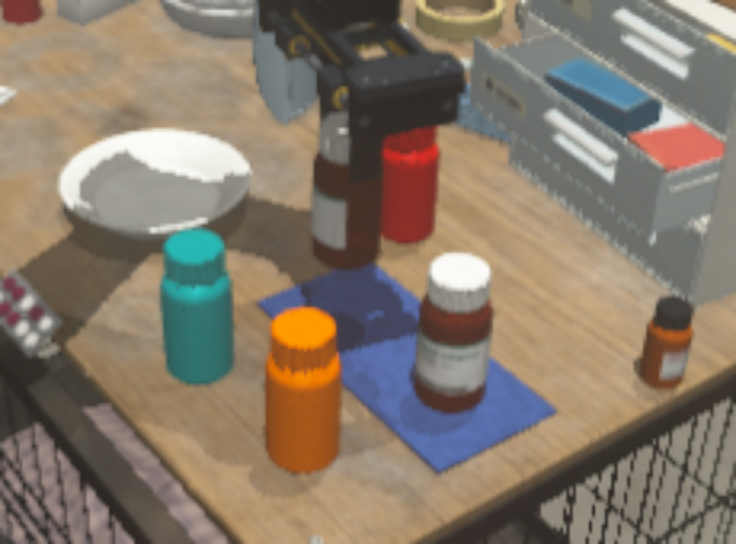

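The left bottle hangs upright in the jaws, clear of the mat at crop (345,200), and the sensor reads about 4.4 N, so roughly 0.44 kg: the full one. I'm setting it back down.

Request:
{"api": "drive_tool", "payload": {"slide": [[0.01,-0.002,-0.002],[0.015,0,0],[0.015,0,0],[0.01,0,0],[0,0,0]], "turn": [[0,0.1,-0.2],[0,0,0],[0,0,0],[0,0,0],[0,0,0]], "claw": [20,20,20,20,20]}}

```text
t: 6.35
eef_pos: [0.555, 0.1488, 0.0946]
tcp_rot: [[0.002, -0.242, -0.97], [0.001, -0.97, 0.242], [-1.0, -0.002, -0.001]]
contact_force: [-0.9, 0.3, -2.8]
width: 0.475
```

Request:
{"api": "drive_tool", "payload": {"slide": [[0.004,0,0],[0.003,0,0],[0.002,0,0],[0.0,0,0],[0,0,0]], "turn": [[0,-0.1,0.1],[0,0,0],[0,0,0],[0,0,0],[0,0,0]], "claw": [20,20,20,20,20]}}

```text
t: 6.85
eef_pos: [0.5565, 0.1495, 0.0862]
tcp_rot: [[0.003, -0.241, -0.971], [0.001, -0.971, 0.241], [-1.0, -0.002, -0.002]]
contact_force: [-1.1, -0.5, -3.8]
width: 0.48
```

Request:
{"api": "drive_tool", "payload": {"slide": [[0.0015,0.001,0.001],[0.001,0,0],[0,0,0]], "turn": [[0,-0.1,0.1],[0,0,0],[0,0,0]], "claw": [20,20,20]}}

```text
t: 7.15
eef_pos: [0.5555, 0.1489, 0.0843]
tcp_rot: [[0.002, -0.241, -0.971], [0.001, -0.971, 0.241], [-1.0, -0.001, -0.002]]
contact_force: [-0.0, 0.5, -4.4]
width: 0.478
```

Request:
{"api": "drive_tool", "payload": {"slide": [[0.001,0,0],[0.001,0,0],[0,0,0]], "turn": [[0,-0.1,0],[0,0,0],[0,0,0]], "claw": [20,20,20]}}

```text
t: 7.45
eef_pos: [0.5564, 0.149, 0.0841]
tcp_rot: [[0.002, -0.24, -0.971], [0.001, -0.971, 0.24], [-1.0, -0.002, -0.002]]
contact_force: [0.8, -0.3, -4.0]
width: 0.48
```

Request:
{"api": "drive_tool", "payload": {"slide": [[0.002,0,0.0005],[0.002,0,0],[0,0,0]], "turn": [[0,-0.1,0],[0,0,0],[0,0,0]], "claw": [20,20,20]}}

```text
t: 7.75
eef_pos: [0.5579, 0.1493, 0.0843]
tcp_rot: [[0.005, -0.238, -0.971], [0.001, -0.971, 0.238], [-1.0, -0.003, -0.005]]
contact_force: [0.1, -0.1, -5.1]
width: 0.482
```

Request:
{"api": "drive_tool", "payload": {"slide": [[0.003,0,0.003],[0.003,0,0],[0,0,0]], "turn": [[0,-0.3,0.1],[0,0,0],[0,0,0]], "claw": [20,20,20]}}

```text
t: 8.05
eef_pos: [0.5597, 0.1499, 0.0843]
tcp_rot: [[0.011, -0.234, -0.972], [0.001, -0.972, 0.234], [-1.0, -0.003, -0.01]]
contact_force: [-0.1, 1.0, -4.7]
width: 0.479
```

Run:
```python
from h import *
for i in range(3):
    p,d=r.snapshot("side");o=r.observe();print(o['eef_pos'],o['contact_force'],o['ft_torque'],o['tcp_rot'][:,0])
c=r.camera_info("side");W=cloud(d,c)
w=W[150:240,300:345].reshape(-1,3);dk=p[150:240,300:345].reshape(-1,3).astype(int)
m=(abs(w[:,0]-.555)<.035)&(abs(w[:,1]-.148)<.035)&(w[:,2]<.08)&(dk[:,0]>dk[:,2]+8);print(np.percentile(w[m,2],[0,1,3,10]),m.sum())
```

```text
[0.55986972 0.15007735 0.08407423] [ 1.3901445  -0.95128394  0.99124407] [-0.19907401 -0.17525434  0.01278224] [ 1.08866369e-02  8.57548435e-04 -9.99940371e-01]
[0.5601755  0.15014651 0.08402292] [ 0.85633711 -0.72965293  0.58232646] [-0.32778539 -0.23418459  0.04712553] [ 1.13479765e-02  7.21231114e-04 -9.99935350e-01]
[0.56024728 0.15014339 0.08400935] [ 0.30782117 -0.69040731  0.88722425] [-0.33754319 -0.12668578  0.01673801] [ 1.12836359e-02  4.68651594e-04 -9.99936228e-01]
[0.00373732 0.00567802 0.00795417 0.01442092] 411
```

The force has dropped to about +0.9 N, so the bottle is resting on the mat. I'm releasing it now.

Request:
{"api": "drive_tool", "payload": {"slide": [[0,0,0],[0,0,0],[0,0,0],[0,0,0],[0,0,0]], "turn": [[0,-0.6,0],[0,0,0],[0,0,0],[0,0,0],[0,0,0]], "claw": [49,53,60,75,95]}}

```text
t: 8.7
eef_pos: [0.5607, 0.1508, 0.0832]
tcp_rot: [[0.0, -0.233, -0.972], [0.004, -0.972, 0.233], [-1.0, -0.004, 0.0]]
contact_force: [-1.0, -0.3, 0.3]
width: 0.7
```

Request:
{"api": "drive_tool", "payload": {"slide": [[0,0,0],[0,0,0],[0,0,0]], "turn": [[0,0,0],[0,0,0],[0,0,0]], "claw": [100,100,100]}}

```text
t: 9.0
eef_pos: [0.5605, 0.1509, 0.0831]
tcp_rot: [[0.0, -0.233, -0.972], [0.004, -0.972, 0.233], [-1.0, -0.004, 0.001]]
contact_force: [-0.2, 0.4, 0.6]
width: 0.949
```

Request:
{"api": "drive_tool", "payload": {"slide": [[-0.02,0,0],[-0.02,0,0],[-0.02,0,0],[-0.015,0,0],[0,0,0]], "turn": [[0,0,0.2],[0,0,0],[0,0,0],[0,0,0],[0,0,0]], "claw": [100,100,100,100,100]}}

```text
t: 9.5
eef_pos: [0.5599, 0.1505, 0.1598]
tcp_rot: [[-0.003, -0.233, -0.972], [-0.001, -0.972, 0.233], [-1.0, 0.002, 0.003]]
contact_force: [0.0, -0.7, 0.6]
width: 1.002
```

Request:
{"api": "drive_tool", "payload": {"slide": [[0,0.028,-0.006],[0,0.03,-0.007],[0,0.03,-0.007],[0,0.025,-0.006],[0,0,0]], "turn": [[0,0,0],[0,0,0],[0,0,0],[0,0,0],[0,0,0]], "claw": [100,100,100,100,100]}}

```text
t: 10.0
eef_pos: [0.5569, 0.0318, 0.156]
tcp_rot: [[-0.007, -0.231, -0.973], [-0.001, -0.973, 0.231], [-1.0, 0.003, 0.007]]
contact_force: [-0.5, 0.2, 0.2]
width: 1.002
```

```bash
python3 w.py w2
python3 - <<'E'
from h import *
p,d=r.snapshot("side");W=cloud(d,r.camera_info("side"))
cv2.imwrite("pics/side2.png",cv2.resize(p[110:280,220:450],None,fx=3.2,fy=3.2)[:,:,::-1])
print(to_tool([.561,.0335,.135]))
E
```

```text
cap [318.77150619 215.93419861] 3313 z 0.1155770231165353 mid [0.56162621 0.03405785] size [0.04346962 0.04279634]
cap [169.59758454 246.05603865] 2070 z 0.1153310979043717 mid [0.56127744 0.14844962] size [0.04037601 0.03881711]
[0.5569 0.0318 0.156 ] [[-0.0073, -0.2309, -0.9729], [-0.0009, -0.973, 0.231], [-1.0, 0.0026, 0.0069]] [-0.52272967  0.1814274   0.20289663] [ 0.06907941 -0.03604817 -0.0182845 ] 1.0022482471851346 10.0 [ 0.35  0.33 -0.25 -0.   -1.    0.99]
[ 0.02113497 -0.00064265 -0.00376255]
```

View pics/side2.png

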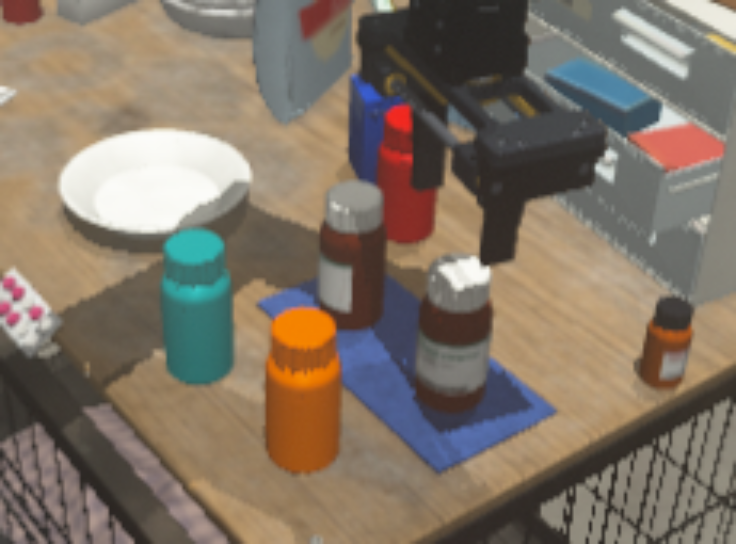

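The left bottle is standing upright on the mat again at crop (350,255), now at (.561,.148). The gripper is above the right bottle at crop (455,330). Going down.

Request:
{"api": "drive_tool", "payload": {"slide": [[0.005,-0.001,-0.004],[0.015,0,0],[0.015,0,0],[0,0,0],[0,0,0]], "turn": [[0,0.4,-0.15],[0,0,0],[0,0,0],[0,0,0],[0,0,0]], "claw": [100,100,100,100,100]}}

```text
t: 10.6
eef_pos: [0.5629, 0.0385, 0.1185]
tcp_rot: [[0.003, -0.223, -0.975], [0.001, -0.975, 0.223], [-1.0, -0.002, -0.002]]
contact_force: [-0.3, 1.0, 1.0]
width: 1.004
```

Request:
{"api": "drive_tool", "payload": {"slide": [[0,0.005,0],[0.01,0,0],[0.012,0,0],[0.008,0,0],[0,0,0]], "turn": [[0,-0.1,0.1],[0,0,0],[0,0,0],[0,0,0],[0,0,0]], "claw": [100,100,100,100,100]}}

```text
t: 11.1
eef_pos: [0.5626, 0.0343, 0.0873]
tcp_rot: [[0.003, -0.222, -0.975], [0.0, -0.975, 0.222], [-1.0, -0.001, -0.003]]
contact_force: [0.4, 0.8, -0.2]
width: 1.002
```

Request:
{"api": "drive_tool", "payload": {"slide": [[0.003,0.001,0.001],[0,0,0],[0,0,0],[0,0,0],[0,0,0]], "turn": [[0,-0.2,0],[0,0,0],[0,0,0],[0,0,0],[0,0,0]], "claw": [70,55,50,40,40]}}

```text
t: 11.6
eef_pos: [0.5619, 0.0334, 0.0843]
tcp_rot: [[0.0, -0.222, -0.975], [0.001, -0.975, 0.222], [-1.0, -0.001, -0.0]]
contact_force: [0.3, -0.6, -0.5]
width: 0.631
```

Request:
{"api": "drive_tool", "payload": {"slide": [[0,0,0],[0,0,0],[0,0,0],[0,0,0],[0,0,0]], "turn": [[0,0,0],[0,0,0],[0,0,0],[0,0,0],[0,0,0]], "claw": [40,40,30,20,20]}}

```text
t: 12.1
eef_pos: [0.562, 0.0336, 0.0846]
tcp_rot: [[0.001, -0.222, -0.975], [0.002, -0.975, 0.222], [-1.0, -0.002, -0.001]]
contact_force: [-0.4, -0.3, -0.8]
width: 0.483
```

Run:
```python
from h import *
o=r.observe();print(o['eef_pos'],o['tcp_rot'].round(4).tolist(),o['contact_force'],o['width'])
```

```text
[0.56202805 0.03356162 0.08464959] [[0.0011, -0.2218, -0.9751], [0.0016, -0.9751, 0.2218], [-1.0, -0.0018, -0.0007]] [-0.41238078 -0.27924795 -0.78127386] 0.4829442974649207
```

Gripped at z = 0.0846. Lifting.

Request:
{"api": "drive_tool", "payload": {"slide": [[-0.008,0,0],[-0.012,0,0],[-0.012,0,0],[-0.012,0,0],[-0.01,0,0]], "turn": [[0,0,0],[0,0,0],[0,0,0],[0,0,0],[0,0,0]], "claw": [20,20,20,20,20]}}

```text
t: 12.6
eef_pos: [0.5611, 0.0332, 0.1421]
tcp_rot: [[-0.002, -0.222, -0.975], [0.001, -0.975, 0.222], [-1.0, -0.001, 0.002]]
contact_force: [0.1, 0.8, -1.2]
width: 0.48
```

Request:
{"api": "drive_tool", "payload": {"slide": [[-0.002,0,0],[0,0,0],[0,0,0],[0,0,0],[0,0,0]], "turn": [[0,0,0],[0,0,0],[0,0,0],[0,0,0],[0,0,0]], "claw": [20,20,20,20,20]}}

```text
t: 13.1
eef_pos: [0.5615, 0.0334, 0.1463]
tcp_rot: [[0.002, -0.222, -0.975], [0.002, -0.975, 0.222], [-1.0, -0.002, -0.001]]
contact_force: [0.6, -0.4, -1.6]
width: 0.48
```

Run:
```python
from h import *
for i in range(6):
    p,d=r.snapshot("side");o=r.observe();print(o['contact_force'],end='')
cv2.imwrite("pics/lift2.png",cv2.resize(p[110:280,220:450],None,fx=3.2,fy=3.2)[:,:,::-1])
print(o['eef_pos'],o['tcp_rot'].round(4).tolist(),to_tool([.561,.0335,.0846]))
```

```text
[ 0.05140694  0.48106956 -1.71474418][-0.28633407 -0.37256738 -1.57865066][ 0.34704191 -0.43241433 -1.49940468][-0.09693085  0.90189022 -1.64655784][-0.97010102  0.57570988 -1.42938412][ 0.47873635 -0.24091973 -0.57329142][0.5617704  0.03347481 0.14661997] [[0.0023, -0.2222, -0.975], [0.0024, -0.975, 0.2222], [-1.0, -0.0028, -0.0017]] [0.06201793 0.00032095 0.00086211]
```

The right bottle reads about 1.4 N (roughly 0.14 kg), so it is the light one and the left is the heavier. I'm setting it back.

Request:
{"api": "drive_tool", "payload": {"slide": [[0.01,0,0.0005],[0.015,0,0],[0.015,0,0],[0.01,0,0],[0,0,0]], "turn": [[0,-0.15,0.15],[0,0,0],[0,0,0],[0,0,0],[0,0,0]], "claw": [20,20,20,20,20]}}

```text
t: 13.9
eef_pos: [0.5609, 0.0337, 0.0929]
tcp_rot: [[-0.002, -0.222, -0.975], [0.0, -0.975, 0.222], [-1.0, 0.0, 0.002]]
contact_force: [-0.2, 0.1, -1.2]
width: 0.479
```

Request:
{"api": "drive_tool", "payload": {"slide": [[0.004,0,-0.0005],[0.003,0,0],[0,0,0]], "turn": [[0,0.1,0],[0,0,0],[0,0,0]], "claw": [20,20,20]}}

```text
t: 14.2
eef_pos: [0.562, 0.0337, 0.0858]
tcp_rot: [[0.001, -0.222, -0.975], [-0.0, -0.975, 0.222], [-1.0, 0.0, -0.001]]
contact_force: [-0.1, 0.6, -0.1]
width: 0.478
```

Run:
```python
from h import *
for i in range(4):
    p,d=r.snapshot("side");o=r.observe();print(o['contact_force'][2],o['eef_pos'],o['tcp_rot'][:,0])
```

```text
-0.38964502651119914 [0.56219551 0.03369357 0.08609085] [ 1.41635177e-03 -1.66208282e-04 -9.99998983e-01]
-1.0262952765096771 [0.56230524 0.03371893 0.08627106] [ 1.77767860e-03 -6.28703165e-05 -9.99998418e-01]
-0.9734071368076593 [0.56232479 0.03374895 0.08636308] [ 1.94543001e-03  4.74070641e-05 -9.99998107e-01]
-0.5852189116267886 [0.56232354 0.03374719 0.08638979] [ 1.96441715e-03  4.06748878e-05 -9.99998070e-01]
```

Request:
{"api": "drive_tool", "payload": {"slide": [[0.0015,0,0],[0.001,0,0],[0,0,0]], "turn": [[0,-0.1,0],[0,0,0],[0,0,0]], "claw": [20,20,20]}}

```text
t: 14.7
eef_pos: [0.563, 0.0339, 0.0848]
tcp_rot: [[0.002, -0.222, -0.975], [0.001, -0.975, 0.222], [-1.0, -0.001, -0.002]]
contact_force: [0.2, -1.0, -0.3]
width: 0.482
```

Run:
```python
from h import *
for i in range(4):
    p,d=r.snapshot("side");o=r.observe();print(o['contact_force'][2],o['eef_pos'],o['tcp_rot'][:,0])
```

```text
-1.1773932881212568 [0.56293893 0.03391358 0.08472873] [ 0.00217289  0.00103169 -0.99999711]
-1.0031285725915073 [0.56289342 0.03393321 0.08464763] [ 2.00649499e-03  9.83612640e-04 -9.99997503e-01]
-0.582994592376008 [0.56291819 0.03390847 0.08465769] [ 2.07153902e-03  9.81106488e-04 -9.99997373e-01]
-1.1336290020212882 [0.56293617 0.033914   0.08467044] [ 2.08240671e-03  9.48267017e-04 -9.99997382e-01]
```

Request:
{"api": "drive_tool", "payload": {"slide": [[0.0008,0,0],[0,0,0],[0,0,0],[0,0,0],[0,0,0]], "turn": [[0,-0.1,0],[0,0,0],[0,0,0],[0,0,0],[0,0,0]], "claw": [20,49,53,60,75]}}

```text
t: 15.4
eef_pos: [0.5635, 0.034, 0.0846]
tcp_rot: [[0.002, -0.221, -0.975], [0.001, -0.975, 0.221], [-1.0, -0.002, -0.001]]
contact_force: [0.3, 0.2, -0.7]
width: 0.619
```

Request:
{"api": "drive_tool", "payload": {"slide": [[0,0,0],[0,0,0],[0,0,0],[0,0,0]], "turn": [[0,0,0],[0,0,0],[0,0,0],[0,0,0]], "claw": [100,100,100,100]}}

```text
t: 15.8
eef_pos: [0.5635, 0.034, 0.0844]
tcp_rot: [[0.001, -0.221, -0.975], [0.001, -0.975, 0.221], [-1.0, -0.002, -0.001]]
contact_force: [0.3, 0.0, 0.1]
width: 0.949
```

Request:
{"api": "drive_tool", "payload": {"slide": [[-0.015,0,0],[-0.02,0,0],[-0.02,0,0],[-0.015,0,0],[0,0,0]], "turn": [[0,0,0],[0,0,0],[0,0,0],[0,0,0],[0,0,0]], "claw": [100,100,100,100,100]}}

```text
t: 16.3
eef_pos: [0.5627, 0.0336, 0.1557]
tcp_rot: [[-0.001, -0.222, -0.975], [0.0, -0.975, 0.222], [-1.0, -0.0, 0.001]]
contact_force: [0.9, 0.3, 0.5]
width: 1.0
```

Request:
{"api": "drive_tool", "payload": {"slide": [[0,-0.028,0.006],[0,-0.03,0.007],[0,-0.03,0.007],[0,-0.022,0.006],[0,0,0]], "turn": [[0,0,0],[0,0,0],[0,0,0],[0,0,0],[0,0,0]], "claw": [100,100,100,100,100]}}

```text
t: 16.8
eef_pos: [0.5602, 0.1491, 0.152]
tcp_rot: [[-0.005, -0.226, -0.974], [-0.0, -0.974, 0.226], [-1.0, 0.001, 0.005]]
contact_force: [0.3, 0.2, -0.0]
width: 1.0
```

```bash
python3 w.py w3
python3 - <<'E'
from h import *
print(to_tool([.561,.1485,.135]))
E
```

```text
cap [489.40104302 182.65554107] 3835 z 0.11552520391094251 mid [0.56263891 0.03447652] size [0.0426673  0.04284689]
cap [321.47979947 224.91772339] 3391 z 0.11556215322343506 mid [0.5593535  0.15096467] size [0.04387447 0.0425454 ]
[0.5602 0.1491 0.152 ] [[-0.0053, -0.2258, -0.9742], [-0.0001, -0.9742, 0.2258], [-1.0, 0.0013, 0.0052]] [ 0.25782329  0.2432928  -0.04946516] [-0.02710732 -0.04639235  0.05402666] 1.000207902082431 16.8 [ 0.54  0.37 -0.2  -0.   -1.    0.81]
[ 0.01680861 -0.0007789  -0.00106812]
```

View pics/w3.png

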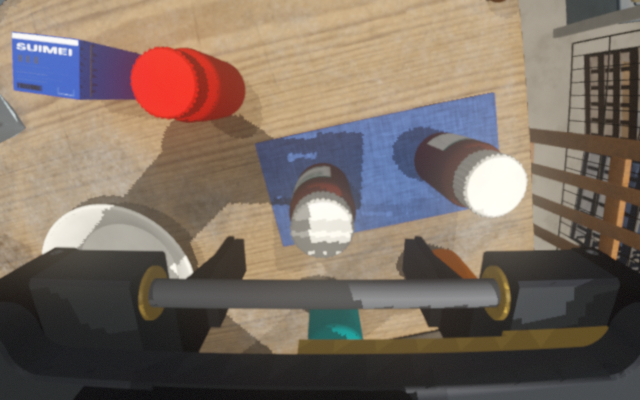

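The view shows both bottles upright on the mat. The left (heavy) cap is at (321,225) between the jaws, and the right cap is at (489,183). Going down to re-grip the left one.

Request:
{"api": "drive_tool", "payload": {"slide": [[0,0,0],[0.015,0.003,0],[0.015,0,0],[0,0,0],[0,0,0]], "turn": [[0,0.3,0],[0,0,0],[0,0,0],[0,0,0],[0,0,0]], "claw": [100,100,100,100,100]}}

```text
t: 17.35
eef_pos: [0.5583, 0.1407, 0.1198]
tcp_rot: [[-0.003, -0.231, -0.973], [-0.004, -0.973, 0.231], [-1.0, 0.004, 0.002]]
contact_force: [-1.0, -0.2, 0.1]
width: 1.0
```

Request:
{"api": "drive_tool", "payload": {"slide": [[0,-0.009,0],[0,0,0],[0,0,0],[0.01,0,0],[0,0,0]], "turn": [[0,0.1,-0.25],[0,0,0],[0,0,0],[0,0,0],[0,0,0]], "claw": [100,100,100,100,100]}}

```text
t: 17.85
eef_pos: [0.5619, 0.1501, 0.1114]
tcp_rot: [[0.004, -0.232, -0.973], [0.003, -0.973, 0.232], [-1.0, -0.004, -0.003]]
contact_force: [-0.4, -0.0, -0.2]
width: 1.0
```

Request:
{"api": "drive_tool", "payload": {"slide": [[0.005,0,0.0015],[0.01,0,0],[0.01,0,0],[0,0,0],[0,0,0]], "turn": [[0,-0.2,0.2],[0,0,0],[0,0,0],[0,0,0],[0,0,0]], "claw": [100,100,100,100,100]}}

```text
t: 18.35
eef_pos: [0.5597, 0.1502, 0.0831]
tcp_rot: [[-0.002, -0.232, -0.973], [-0.001, -0.973, 0.232], [-1.0, 0.002, 0.002]]
contact_force: [0.5, 0.3, -0.0]
width: 0.999
```

Request:
{"api": "drive_tool", "payload": {"slide": [[0,0,0],[0,0,0],[0,0,0],[0,0,0],[0,0,0]], "turn": [[0,0,0],[0,0,0],[0,0,0],[0,0,0],[0,0,0]], "claw": [85,70,65,60,60]}}

```text
t: 18.85
eef_pos: [0.5603, 0.1504, 0.0839]
tcp_rot: [[-0.001, -0.231, -0.973], [-0.001, -0.973, 0.231], [-1.0, 0.001, 0.0]]
contact_force: [0.3, 0.2, 0.3]
width: 0.648
```

Request:
{"api": "drive_tool", "payload": {"slide": [[0,0,0],[0,0,0],[0,0,0],[0,0,0],[0,0,0]], "turn": [[0,0,0],[0,0,0],[0,0,0],[0,0,0],[0,0,0]], "claw": [50,45,40,20,20], "force": 35}}

```text
t: 19.35
eef_pos: [0.5605, 0.1504, 0.0842]
tcp_rot: [[-0.0, -0.232, -0.973], [-0.0, -0.973, 0.232], [-1.0, 0.0, 0.0]]
contact_force: [1.0, -0.8, 0.0]
width: 0.478
```

Request:
{"api": "drive_tool", "payload": {"slide": [[0,0,0],[-0.01,0,0],[-0.015,0,0],[-0.015,0,0],[-0.015,0,0]], "turn": [[0,0,0],[0,0,0],[0,0,0],[0,0,0],[0,0,0]], "claw": [20,20,20,20,20]}}

```text
t: 19.85
eef_pos: [0.5555, 0.1486, 0.1359]
tcp_rot: [[-0.015, -0.234, -0.972], [-0.005, -0.972, 0.234], [-1.0, 0.009, 0.013]]
contact_force: [0.3, 1.1, -3.8]
width: 0.479
```

Request:
{"api": "drive_tool", "payload": {"slide": [[-0.015,0,0],[-0.015,0,0],[-0.01,0,0],[0,0,0],[0,0,0]], "turn": [[0,0,0],[0,0,0],[0,0,0],[0,0,0],[0,0,0]], "claw": [20,20,20,20,20]}}

```text
t: 20.35
eef_pos: [0.5538, 0.1484, 0.1774]
tcp_rot: [[-0.019, -0.235, -0.972], [-0.005, -0.972, 0.235], [-1.0, 0.009, 0.017]]
contact_force: [0.2, -1.5, -4.4]
width: 0.476
```

Request:
{"api": "drive_tool", "payload": {"slide": [[-0.003,0,0],[0,-0.01,0.004],[0,-0.02,0.008],[0,-0.024,0.01],[0,-0.024,0.01]], "turn": [[0,1.0,-0.5],[0,0,0],[0,0,0],[0,0,0],[0,0,0]], "claw": [20,20,20,20,20]}}

```text
t: 20.85
eef_pos: [0.5385, 0.2317, 0.1768]
tcp_rot: [[-0.005, -0.241, -0.971], [-0.003, -0.971, 0.241], [-1.0, 0.004, 0.004]]
contact_force: [1.5, 0.6, -3.9]
width: 0.478
```

Request:
{"api": "drive_tool", "payload": {"slide": [[0,-0.024,0.01],[0,-0.024,0.01],[0,-0.024,0.01],[0,-0.024,0.01],[0,-0.02,0.008]], "turn": [[0,0,0],[0,0,0],[0,0,0],[0,0,0],[0,0,0]], "claw": [20,20,20,20,20]}}

```text
t: 21.35
eef_pos: [0.5154, 0.3635, 0.1727]
tcp_rot: [[-0.01, -0.239, -0.971], [-0.006, -0.971, 0.239], [-1.0, 0.008, 0.008]]
contact_force: [0.3, 0.1, -4.3]
width: 0.473
```

Request:
{"api": "drive_tool", "payload": {"slide": [[-0.005,-0.008,0],[0,0,0],[0,0,0],[0,0,0],[0,0,0]], "turn": [[0,0.5,-0.5],[0,0,0],[0,0,0],[0,0,0],[0,0,0]], "claw": [20,20,20,20,20]}}

```text
t: 21.85
eef_pos: [0.516, 0.3726, 0.176]
tcp_rot: [[-0.001, -0.238, -0.971], [-0.002, -0.971, 0.238], [-1.0, 0.002, 0.001]]
contact_force: [0.1, -0.7, -4.4]
width: 0.475
```

Request:
{"api": "drive_tool", "payload": {"slide": [[0,0,0],[0,0,0],[0,0,0],[0,0,0],[0,0,0]], "turn": [[0,0,0],[0,0,0],[0,0,0],[0,0,0],[0,0,0]], "claw": [20,20,20,20,20]}}

```text
t: 22.35
eef_pos: [0.5167, 0.3705, 0.1764]
tcp_rot: [[-0.001, -0.24, -0.971], [-0.002, -0.971, 0.24], [-1.0, 0.003, 0.001]]
contact_force: [0.5, -0.1, -5.2]
width: 0.472
```

Run:
```python
from h import *
o=r.observe();print(o['eef_pos'],o['tcp_rot'].round(4).tolist(),o['contact_force'],o['width'],o['qvel'].round(3))
print(to_tool([.516,.378,.18]))
```

```text
[0.51668873 0.37048819 0.17644148] [[-0.0011, -0.2405, -0.9707], [-0.0023, -0.9707, 0.2405], [-1.0, 0.0025, 0.0005]] [ 0.46552069 -0.12840079 -5.22689148] 0.47226097164230507 [-0.002 -0.001 -0.    -0.002  0.002 -0.001]
[-0.00357504 -0.00711687  0.00247665]
```

Request:
{"api": "drive_tool", "payload": {"slide": [[-0.0035,-0.007,0.0025],[0,0,0],[0,0,0],[0,0,0],[0,0,0]], "turn": [[0,0,-0.15],[0,0,0],[0,0,0],[0,0,0],[0,0,0]], "claw": [20,20,20,20,20]}}

```text
t: 22.85
eef_pos: [0.5158, 0.3791, 0.1803]
tcp_rot: [[-0.0, -0.24, -0.971], [0.001, -0.971, 0.24], [-1.0, -0.001, 0.0]]
contact_force: [0.8, 0.3, -4.1]
width: 0.476
```

Run:
```python
from h import *
for n in ("scene","side"):
    p,d=r.snapshot(n);W=cloud(d,r.camera_info(n))
    x,y,z=W[...,0],W[...,1],W[...,2]
    m=(d>0)&(abs(x-.516)<.04)&(abs(y-.378)<.04)&(z>.06)&(z<.17)
    w=W[m];print(n,np.percentile(w[:,2],[0,1,3]),w[w[:,2]<.15].min(0),w[w[:,2]<.15].max(0))
    for cx,cy in((.5625,.034),):
        m=(d>0)&(abs(x-cx)<.03)&(abs(y-cy)<.03)&(z>.109)&(z<.125);q=W[m];print('light cap',(q.min(0)+q.max(0))/2)
    cv2.imwrite(f"pics/end_{n}.png",cv2.resize(p[60:300,140:480],None,fx=2.2,fy=2.2)[:,:,::-1])
o=r.observe();print(o['t'],o['eef_pos'],o['tcp_rot'][:,0],o['contact_force'],o['width'])
```

```text
scene [0.09876515 0.10269178 0.10532372] [0.48746116 0.3502277  0.09876515] [0.53202555 0.39503651 0.14997356]
light cap [0.56271519 0.03266112 0.11377695]
side [0.10328577 0.10457827 0.10575709] [0.4880163  0.35110815 0.10328577] [0.53726619 0.39202264 0.14982998]
light cap [0.5621626  0.03409005 0.11350294]
22.95 [0.51584246 0.37903257 0.18034033] [-1.40293115e-04  7.94934382e-04 -9.99999674e-01] [ 0.54840647  0.47391142 -4.67958579] 0.47291148694155166
```

View pics/end_side.png

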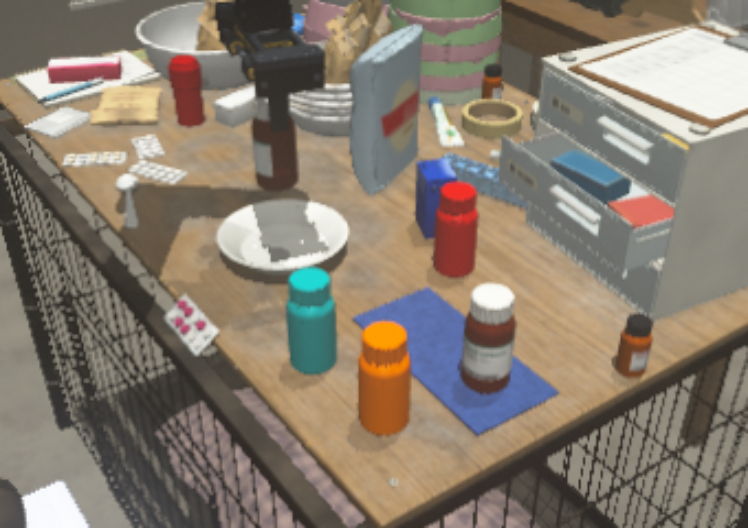

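The full bottle is held upright over the dish at (275,150), and the light one stands on the mat at (488,340). Nothing else has moved. Handing in.

Run:
```python
from workcell import r
o=r.observe();print(o['eef_pos'],o['qvel'].round(3));print(r.job_done())
```

```text
[0.51584246 0.37903257 0.18034033] [-0.     0.001 -0.001 -0.     0.     0.   ]
the job is handed in; nothing more can be done
None
```

The job is handed in at about 23 s: the left bottle is the heavier one, and the arm finished holding it upright over the middle of the dish. I lifted each bottle about 6 cm, left first, and stood it back on the mat. The left read about 4.4 N (roughly 0.44 kg) and the right about 1.4 N (roughly 0.14 kg).

**Last checks:** the underside is about 10 cm above the table and the tool is within 1 mm of the measured dish centre. Tilt is under 0.1° and the arm is still. The light bottle is upright on the mat within about 2 mm of where it started. Everything else looks untouched in the last side picture.

**What went less well:**
- **Left bottle moved:** when I first put it back it landed about 6 mm from its starting spot. The tool crept sideways during the slow set-down, with a tilt of about 0.6° just before release. It still stood upright afterwards.
- **Tilt while lifting:** the final lift briefly tilted about 1.1°, which I corrected before moving to the dish.
- **Force readings:** these were noisy by about 0.5 N, and one set-down reading still showed load when the bottle was already on the mat.

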